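# Line up the reagent jars by size on the bench rail

## Task

Line up the four brown reagent jars along the rail in order of size, one standing upright in the middle of each black pad: the smallest on the pad next to the blue end block, then each next larger one, to the largest at the white end. The jars are glass: set each down gently rather than dropping it, do not knock any over, and leave the pipette-tip box where it is.

Things in the scene. Friction and masses are not known exactly. Their poses are not given: they have to be found in the camera images.
- jar_red: loose, closed, straight-sided brown glass jar with a red cap and a paper band, the smallest of four: a plain upright cylinder 64 mm tall with its cap (cap 16 mm high) and 34 mm across, body and cap alike. Origin: centre of its underside; z up along its axis. It starts upright on the bench.
- jar_white: loose, closed, straight-sided brown glass jar with a white cap and a paper band, the second smallest of four: a plain upright cylinder 86 mm tall with its cap (cap 16 mm high) and 40 mm across, body and cap alike. Origin: centre of its underside; z up along its axis. It starts upright on the bench.
- jar_green: loose, closed, straight-sided brown glass jar with a green cap and a paper band, the second largest of four: a plain upright cylinder 110 mm tall with its cap (cap 16 mm high) and 47 mm across, body and cap alike. Origin: centre of its underside; z up along its axis. It starts upright on the bench.
- jar_yellow: loose, closed, straight-sided brown glass jar with a yellow cap and a paper band, the largest of four: a plain upright cylinder 134 mm tall with its cap (cap 16 mm high) and 54 mm across, body and cap alike. Origin: centre of its underside; z up along its axis. It starts upright on the bench.
- pad_a: fixed round black pad, 72 mm across, 3 mm thick, white dot in its middle, one of four alike 80 mm apart in a row on a flat aluminium rail (360 x 90 mm, 10 mm thick) on the bench; this is the first, at the rail's +y end. Origin: centre of its underside, on the rail's top; jars stand 3 mm above it (13 mm above the bench). y runs along the row from pad_d to pad_a, z up.
- pad_b: fixed round black pad, 72 mm across, 3 mm thick, white dot in its middle, one of four alike 80 mm apart in a row on a flat aluminium rail (360 x 90 mm, 10 mm thick) on the bench; this is the second. Origin: centre of its underside, on the rail's top; jars stand 3 mm above it (13 mm above the bench). y runs along the row from pad_d to pad_a, z up.
- pad_c: fixed round black pad, 72 mm across, 3 mm thick, white dot in its middle, one of four alike 80 mm apart in a row on a flat aluminium rail (360 x 90 mm, 10 mm thick) on the bench; this is the third. Origin: centre of its underside, on the rail's top; jars stand 3 mm above it (13 mm above the bench). y runs along the row from pad_d to pad_a, z up.
- pad_d: fixed round black pad, 72 mm across, 3 mm thick, white dot in its middle, one of four alike 80 mm apart in a row on a flat aluminium rail (360 x 90 mm, 10 mm thick) on the bench; this is the fourth, at the rail's -y end. Origin: centre of its underside, on the rail's top; jars stand 3 mm above it (13 mm above the bench). y runs along the row from pad_d to pad_a, z up.
- blue_end: fixed blue block (18 mm along the row, 80 mm across it, 22 mm high) on the rail just beyond one end pad, 49 mm from that pad's centre; a like white block stands beyond the other end pad. The blue one is next to pad_a at some starts, next to pad_d at others. Origin: centre of its underside, on top of the rail.
- tip_box: bystander: loose closed pipette-tip box, blue with a pink lid, 85 x 125 mm, 62 mm high, on the bench to the robot's left of the rail. Origin: centre of its underside.

How it is judged (in metres and radians):
At the end, for the whole second after the job is handed in: Each jar stands upright (within 0.1 rad) and at rest on its pad, its axis within 12 mm of the pad's centre: counted from the blue end block, red-capped 64 mm jar, white-capped 86 mm, green-capped 110 mm, yellow-capped 134 mm (((horizontal distance between pad_a and blue_end below 0.1 m and horizontal distance between jar_red and pad_a below 0.012 m and z of jar_red in the frame of pad_a between -0.001 and 0.008 m and horizontal distance between jar_white and pad_b below 0.012 m and z of jar_white in the frame of pad_b between -0.001 and 0.008 m and horizontal distance between jar_green and pad_c below 0.012 m and z of jar_green in the frame of pad_c between -0.001 and 0.008 m and horizontal distance between jar_yellow and pad_d below 0.012 m and z of jar_yellow in the frame of pad_d between -0.001 and 0.008 m) or (horizontal distance between pad_d and blue_end below 0.1 m and horizontal distance between jar_red and pad_d below 0.012 m and z of jar_red in the frame of pad_d between -0.001 and 0.008 m and horizontal distance between jar_white and pad_c below 0.012 m and z of jar_white in the frame of pad_c between -0.001 and 0.008 m and horizontal distance between jar_green and pad_b below 0.012 m and z of jar_green in the frame of pad_b between -0.001 and 0.008 m and horizontal distance between jar_yellow and pad_a below 0.012 m and z of jar_yellow in the frame of pad_a between -0.001 and 0.008 m)) and angle between each of jar_red, jar_white, jar_green, jar_yellow's own z axis and vertical below 0.1 rad and linear speed of each of jar_red, jar_white, jar_green, jar_yellow below 0.02 m/s and angular speed of each of jar_red, jar_white, jar_green, jar_yellow below 0.2 rad/s); the robot touches nothing.
It fails at once if a jar is knocked over (leans more than 0.6 rad) (angle between any of jar_red, jar_white, jar_green, jar_yellow's own z axis and vertical above 0.6 rad).
It fails at once if a jar is dropped (moves at over 0.6 m/s, a fall of some 2 cm, while the fingers do not hold it) ((linear speed of jar_red above 0.6 m/s and contact force between the fingers and jar_red below 0.5 N) or (linear speed of jar_white above 0.6 m/s and contact force between the fingers and jar_white below 0.5 N) or (linear speed of jar_green above 0.6 m/s and contact force between the fingers and jar_green below 0.5 N) or (linear speed of jar_yellow above 0.6 m/s and contact force between the fingers and jar_yellow below 0.5 N)).
It fails at once if the tip box is shifted by more than 25 mm (distance of tip_box from where it was at the start of the episode above 0.025 m).
It also fails if it takes over 99 s, if anything falls off the work surface, if the arm or the gripper's body presses on something with over 40 N, if the wrist force passes 120 N, or if a joint passes its speed limit or range.

## Robot

A 6-joint arm with a two-finger parallel gripper is mounted at the origin on the work surface. World frame = base frame: x ahead of the robot, y to its left, z up, the work surface at z = 0. Lengths are in m, angles in degrees, forces in N, time in s.
With the tool pointing down it reaches from about 0.4 to 0.825 m from the base axis. Payload 7 kg.
Tool frame: the origin (TCP) lies on the centre line of the jaws, within the pads' length; the fingertips stand 8 mm ahead of it and the grasp point (between the pads) lies 11 mm behind it; z points along the fingers, y is the line along which they close (so a half turn about z gives the same grasp; the last joint's range is limited). The gripper opens to 88 mm and grips with 3 to 60 N. Pads are 19 mm wide; open, the fingers measure 130 mm over their backs; the gripper's body (78 mm by 193 mm) begins 47 mm behind the grasp point.
Start: joints at [-58.665, 20.546, 0.682, 0, -70.136, -16.507], TCP at [0.173, -0.653, 0.235] pointing down, gripper open.
Joint ranges: [-176.03, 176.03], [-82.01, 121.73], [-58.28, 71.71], [-173.87, 95.51], [-174.79, -0.11], [-173.66, 173.66]. Speed limits (degrees/s): [136.94, 136.94, 172.46, 180, 180, 180].

## Interface

Orientations are given as [roll, pitch, yaw] about the fixed x, y, z axes, in that order (R = Rz(yaw) Ry(pitch) Rx(roll)).
In Python, from plant import r gives the robot as it stands.
- The arm moves only by the tool carry_out, never from a script. Its argument "targets" is a list of rows, each a list of 6 numbers: the shift along the tool's x, y, z scaled (see below), then the turn, a rotation vector about the tool's x, y, z scaled (see below). A call has 1 to 5 rows; each row shifts and turns the commanded pose from where the row before left it, along the tool's axes as they then stand; what a row does not reach is not made up. The controller multiplies each number of a shift by 0.5 m and each number of a turn by 60 degrees. A row lasts 1/8 s, in which the tool goes at most 62.5 mm and 10.7 degrees, less where a joint would pass 70% of its speed; a pose out of reach is approached as far as the arm can. A call with a number of a shift or a turn outside -1 to 1 is refused whole. A call with a gripper value outside its range is refused whole. "hand" is the opening, from 0 (shut) to 1 (fully open), set as the call begins (left out, the last holds). The fingers move at their own pace and stop on an object; "squeeze" is the grip in N (left out, the last holds). Time passes only in rows, so rows that do not move let the fingers close. It gives the time, the measured TCP pose, the force, the opening and the grip force at its end, in the units of the state.
- r.get_state(): the state, without advancing time (a new reading comes with each control period).
- r.capture(name): name is "side" or "top" or "wrist"; returns the picture (420x560x3 uint8, red, green, blue); there is no depth.
- r.camera_info(name): a dict with "K" (3x3 intrinsics, pixels), "distortion" ([k1, k2, p1, p2, k3] as OpenCV has them; the pictures are not rectified), "eye" and "attitude" of the camera in the world. Camera axes: x right, y down, z forward; pixel columns grow to the right and rows downward; lengths in m; the calibration is good to about 2 mm. A picture is of the moment at which its call begins: read the wrist's pose just before it. camera_info takes no time and is no camera call; for the wrist camera it gives the pose at the moment of the call.
- r.close_job(): hands the job in; it is judged then, once.
The state is a dict: "time_s": time; "joints": joint angles; "qd": joint speeds; "joint_torque": joint torques, N m; "tcp_pos": TCP position; "eef_rot": TCP orientation; "contact_force": force on the tool from outside, world axes, zero at the start; "moment": the same for the moment, N m; "gripper_width": finger opening in m; "gripper_force": force on a finger pad.
Only numpy, scipy, OpenCV 4.12 (cv2) and the standard library are available. Lean on these libraries where they do the work, as an engineer would, in place of code of your own. Each camera call takes 0.05 s, during which the arm holds its last target. There are 200 camera calls.

## Working session

There is one attempt and no reset: what is moved stays moved. The work goes in short steps, Python scripts to look and compute and a tool call to move; the robot and the scene stay as the last step left them, time stands still between calls to the robot, and variables do not carry over. Pictures are saved under pics/ and viewed, at most 14 in all, crops included, and the job is handed in when it is done.

Besides the shell and the picture viewer there is one more tool, called after "Call:" as a command line: name --pt "numbers of a row" for each row, then --argument value for the rest. carry_out: Moves the arm, as the interface text tells. Its arguments: {"type":"object","properties":{"targets":{"type":"array","items":{"type":"array","items":{"type":"number","minimum":-1,"maximum":1}}},"hand":{"type":"number"},"squeeze":{"type":"number"}},"required":["targets"]}

```bash
mkdir -p pics; python3 - <<'E'
from plant import r
import cv2
s=r.get_state();print(s)
for n in("side","top","wrist"):
    i=r.camera_info(n);print(n,i)
    cv2.imwrite(f"pics/{n}0.png",r.capture(n)[:,:,::-1])
E
```

```text
{'time_s': 0.0, 'joints': array([-5.86643545e+01,  2.05910642e+01,  6.33124051e-01, -2.07894052e-02,
       -7.01358572e+01, -1.65071787e+01]), 'qd': array([ 0.01540201, -0.01440061,  0.00540359, -0.02945259,  0.01585588,
        0.01338027]), 'joint_torque': array([-6.95468661e-04, -5.82728970e+01,  2.93055063e+01,  6.99737549e+00,
        6.85686129e-03, -1.92866296e-04]), 'tcp_pos': array([ 0.17260576, -0.65205656,  0.23361983]), 'eef_rot': array([ 1.79904515e+02, -7.91598806e-03, -1.65178607e+02]), 'contact_force': array([-0.04782718,  0.12458845, -0.00370487]), 'moment': array([-0.04094766,  0.03301662,  0.00150667]), 'gripper_force': 0.0, 'gripper_width': 0.08749443087094107}
side {'K': array([[520.78990125,   0.        , 288.78417693],
       [  0.        , 520.78990125, 212.87329462],
       [  0.        ,   0.        ,   1.        ]]), 'distortion': array([-0.13280849,  0.        ,  0.        ,  0.        ,  0.        ]), 'eye': array([-0.07136943,  0.71042999,  0.81665195]), 'attitude': array([-130.59260738,    0.54139408, -135.14464253])}
top {'K': array([[388.23767718,   0.        , 279.98474745],
       [  0.        , 388.23767718, 204.48536818],
       [  0.        ,   0.        ,   1.        ]]), 'distortion': array([0.01746618, 0.        , 0.        , 0.        , 0.        ]), 'eye': array([0.40282266, 0.04927602, 0.81225379]), 'attitude': array([-1.70425217e+02, -6.57627300e-02, -9.03037482e+01])}
wrist {'K': array([[302.7624117 ,   0.        , 281.64162832],
       [  0.        , 302.7624117 , 205.7058055 ],
       [  0.        ,   0.        ,   1.        ]]), 'distortion': array([-0.02647179,  0.        ,  0.        ,  0.        ,  0.        ]), 'eye': array([ 0.10847605, -0.6690092 ,  0.38404482]), 'attitude': array([ 1.65686462e+02, -1.32199282e-01,  1.04843947e+02])}
```

View pics/top0.png

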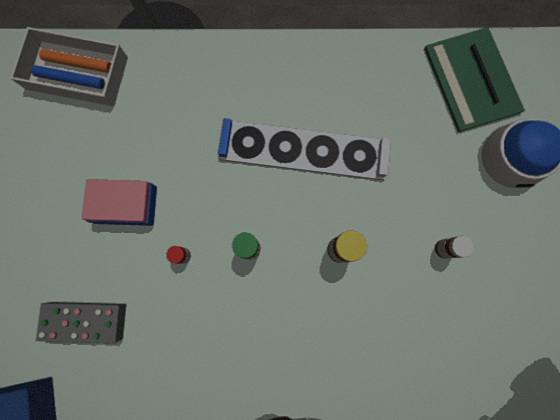

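View pics/side0.png

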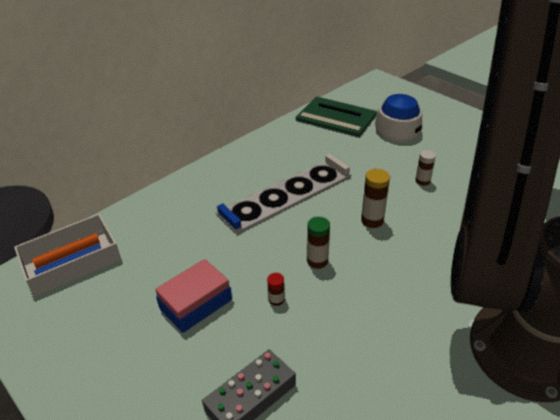

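The top view shows the blue block at the +y (left) end. The pads are near px (248,142), (285,147), (322,152) and (359,156). The caps are red (176,254), green (246,244), yellow (351,245) and white (462,246). I'll enlarge a crop to refine these.

```bash
cat > h.py <<'E'
import numpy as np, cv2
from scipy.spatial.transform import Rotation as R
from plant import r
def ray(cam,px,z):
    i=r.camera_info(cam) if isinstance(cam,str) else cam
    u=cv2.undistortPoints(np.array([[px]],float),i["K"],i["distortion"])[0,0]
    d=R.from_euler("xyz",i["attitude"],degrees=True).apply([*u,1]);e=i["eye"]
    return e+d*(z-e[2])/d[2]
def proj(i,P):
    Rm=R.from_euler("xyz",i["attitude"],degrees=True).as_matrix().T
    p,_=cv2.projectPoints(np.array(P,float).reshape(-1,3),cv2.Rodrigues(Rm)[0],-Rm@i["eye"],i["K"],i["distortion"])
    return p[:,0]
E
python3 - <<'E'
from h import *
t=cv2.imread("pics/top0.png")
cv2.imwrite("pics/c1.png",cv2.resize(t[225:275,160:480],None,fx=2.5,fy=2.5,interpolation=cv2.INTER_CUBIC))
a=cv2.resize(t[115:185,215:395],None,fx=4,fy=4,interpolation=cv2.INTER_CUBIC)
b=np.vstack([cv2.resize(np.hstack([t[228:274,160:270]]),None,fx=6,fy=6,interpolation=cv2.INTER_CUBIC),cv2.resize(np.hstack([t[225:271,325:375],t[225:271,425:485]]),None,fx=6,fy=6,interpolation=cv2.INTER_CUBIC)])
cv2.imwrite("pics/a.png",a);cv2.imwrite("pics/b.png",b)
for n,p,z in [("a",(248,142),.013),("b",(285,147),.013),("c",(322,152),.013),("d",(359,156),.013),("red",(176,254),.064),("wh",(462,246),.086),("gr",(246,244),.110),("ye",(351,245),.134)]:print(n,ray("top",p,z).round(4))
E
```

```text
a [0.6739 0.1155 0.013 ]
b [0.6624 0.0362 0.013 ]
c [ 0.6508 -0.0427  0.013 ]
d [ 0.6416 -0.1213  0.013 ]
red [0.4341 0.2469 0.064 ]
wh [ 0.4454 -0.2898  0.086 ]
gr [0.4494 0.1095 0.11  ]
ye [ 0.4451 -0.0753  0.134 ]
```

View pics/a.png

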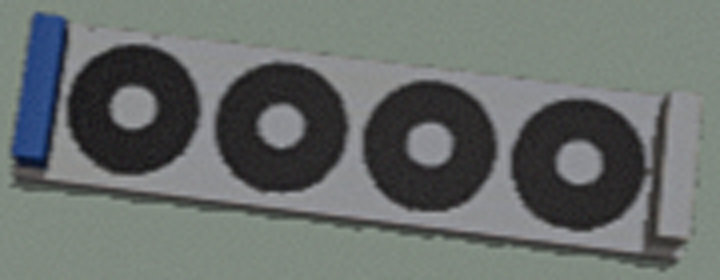

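View pics/b.png

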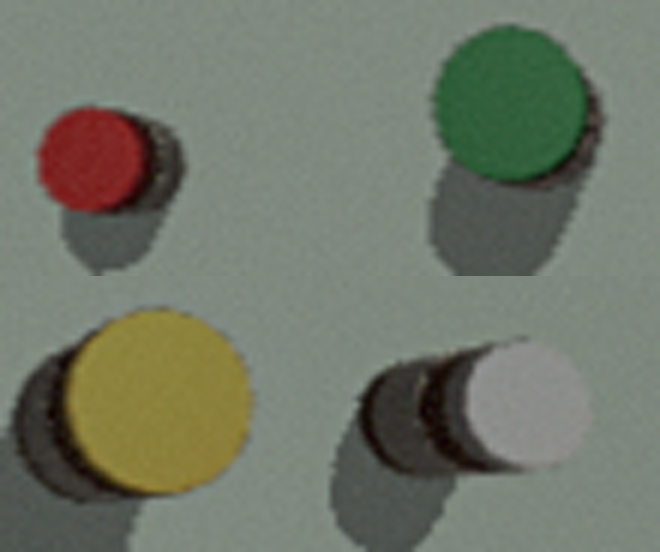

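```bash
python3 - <<'E'
from h import *
P=np.array([ray("top",p,.013) for p in [(248.0,141.9),(285,146.4),(322.1,151),(359.1,155.5)]])
print(P.round(4),np.linalg.norm(np.diff(P,axis=0),axis=1))
J={n:ray("top",p,z) for n,p,z in [("red",(174.8,254.2),.064),("wh",(462.6,245.9),.086),("gr",(244.6,244.8),.110),("ye",(351.1,245.3),.134)]}
for n in J:print(n,J[n].round(4))
s=r.camera_info("side")
q=proj(s,list(P)+list(J.values()));print(q.round(1))
im=cv2.imread("pics/side0.png")
big=cv2.resize(im[145:310,210:445],None,fx=3.4,fy=3.4,interpolation=cv2.INTER_CUBIC)
for u,v in q: cv2.drawMarker(big,(int((u-210+.5)*3.4),int((v-145+.5)*3.4)),(255,0,255),0,10,1)
cv2.imwrite("pics/s.png",big)
# frame: tool x,y in world
for x in(0,90):pass
print(R.from_euler("xyz",r.get_state()["eef_rot"],degrees=True).as_matrix().round(3))
E
```

```text
[[ 0.6741  0.1155  0.013 ]
 [ 0.6637  0.0362  0.013 ]
 [ 0.6531 -0.0429  0.013 ]
 [ 0.6427 -0.1215  0.013 ]] [0.0799597  0.07989852 0.07928447]
red [0.4338 0.2491 0.064 ]
wh [ 0.4456 -0.2909  0.086 ]
gr [0.4479 0.112  0.11  ]
ye [ 0.4446 -0.0755  0.134 ]
[[246.4 210.6]
 [273.3 197.5]
 [298.8 185.2]
 [322.7 173.7]
 [275.6 278.4]
 [427.3 154.3]
 [318.6 223.6]
 [377.3 175.5]]
[[-0.967 -0.256 -0.   ]
 [-0.256  0.967  0.001]
 [ 0.     0.001 -1.   ]]
```

View pics/s.png

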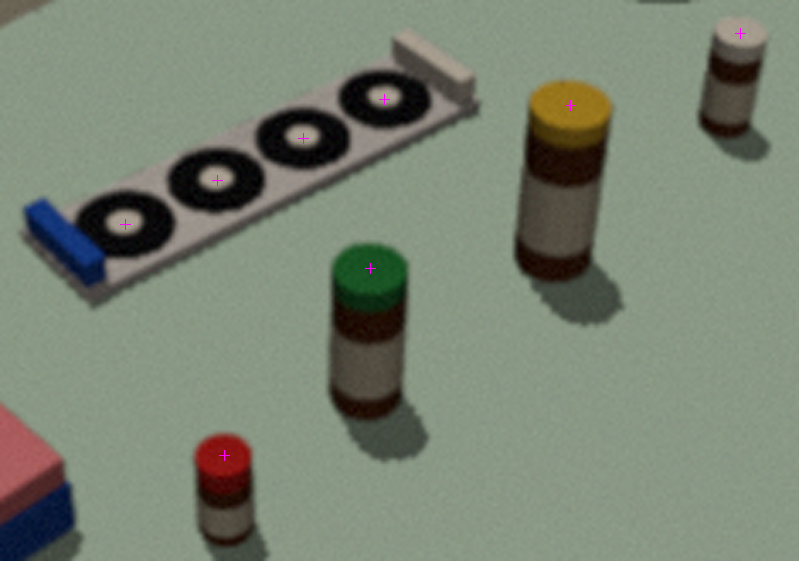

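The projected points agree with the side view to about 2 mm, and the pad spacing comes out at 79–80 mm. The blue end is at pad_a, so the order is red→a, white→b, green→c, yellow→d. First I'll turn the tool so the jaws close across the rail (yaw −97.5).

Call:
carry_out --pt "0 0 0 0 0 -0.161" --pt "0 0 0 0 0 -0.161" --pt "0 0 0 0 0 -0.161" --pt "0 0 0 0 0 -0.161" --pt "0 0 0 0 0 -0.161" --hand 1 --squeeze 25

```text
time_s: 0.78
tcp_pos: [0.1727, -0.6523, 0.2342]
eef_rot: [180.0, 0.0, -116.6]
contact_force: [-0.2, 0.2, -0.7]
gripper_width: 0.0874
gripper_force: 0.0
```

Call:
carry_out --pt "0 0 0 0 0 -0.161" --pt "0 0 0 0 0 -0.161" --pt "0 0 0 0 0 0"

```text
time_s: 1.15
tcp_pos: [0.1727, -0.6524, 0.2342]
eef_rot: [180.0, 0.0, -97.6]
contact_force: [1.0, -0.6, -0.4]
gripper_width: 0.0878
gripper_force: 0.0
```

```bash
cat >> h.py <<'E'
G=dict(ye=[.4446,-.0755,.099],gr=[.4479,.112,.077],wh=[.4456,-.2909,.053],red=[.4338,.2491,.031],
 a=[.6741,.1155],b=[.6637,.0362],c=[.6531,-.0429],d=[.6427,-.1215])
def go(*pts):
    "successive shifts (tool axes, interface units) from here through world points; None keeps a coordinate"
    s=r.get_state();M=R.from_euler("xyz",s["eef_rot"],degrees=True);p=np.array(s["tcp_pos"])
    print("t%.1f"%s["time_s"],p.round(4),s["eef_rot"].round(1),"w%.4f f%.1f"%(s["gripper_width"],s["gripper_force"]),s["contact_force"].round(1))
    want=R.from_euler("xyz",[180,0,-97.5],degrees=True);print("turn",((M.inv()*want).as_rotvec(degrees=True)/60).round(3))
    for q in pts:
        q=np.array([a if b is None else b for a,b in zip(p,q)]);print(q.round(4),(M.inv().apply(q-p)/.5).round(4));p=q
E
python3 -c "
from h import *
go([*G['ye'][:2],None],G['ye'])"
```

```text
t1.1 [ 0.1727 -0.6524  0.2342] [180.    0.  -97.6] w0.0878 f0.0 [ 1.  -0.6 -0.4]
turn [ 0.     0.    -0.002]
[ 0.4446 -0.0755  0.2342] [-1.2156e+00 -3.8610e-01  5.0000e-04]
[ 0.4446 -0.0755  0.099 ] [ 1.000e-04 -1.000e-04  2.705e-01]
```

Call:
carry_out --pt "-0.1 -0.03 0 0 0 0" --pt "-0.1 -0.03 0 0 0 0" --pt "-0.1 -0.03 0 0 0 0" --pt "-0.1 -0.03 0 0 0 0" --pt "-0.1 -0.03 0 0 0 0"

```text
time_s: 1.78
tcp_pos: [0.2803, -0.413, 0.2346]
eef_rot: [-180.0, -0.0, -97.8]
contact_force: [0.6, -0.5, 1.0]
gripper_width: 0.0875
gripper_force: 0.0
```

Call:
carry_out --pt "-0.1 -0.03 0 0 0 0" --pt "-0.1 -0.03 0 0 0 0" --pt "-0.1 -0.03 0 0 0 0" --pt "-0.1 -0.03 0 0 0 0" --pt "-0.1 -0.03 0 0 0 0"

```text
time_s: 2.4
tcp_pos: [0.3875, -0.1749, 0.2349]
eef_rot: [-179.9, 0.0, -97.8]
contact_force: [1.0, -0.9, -0.3]
gripper_width: 0.0876
gripper_force: 0.0
```

Call:
carry_out --pt "-0.1 -0.04 0 0 0 0" --pt "-0.1 -0.04 0 0 0 0" --pt "0 0 0 0 0 0" --pt "0 0 0 0 0 0"

```text
time_s: 2.9
tcp_pos: [0.4397, -0.0825, 0.2344]
eef_rot: [180.0, -0.0, -97.6]
contact_force: [-0.5, -0.4, -0.5]
gripper_width: 0.0876
gripper_force: 0.0
```

```bash
python3 -c "
from h import *
go([*G['ye'][:2],None],G['ye'])
i=r.camera_info('wrist');print(proj(i,[[.4446,-.0755,.134]]))
cv2.imwrite('pics/w1.png',r.capture('wrist')[:,:,::-1])"
```

```text
t2.9 [ 0.4397 -0.0825  0.2344] [180.   -0.  -97.6] w0.0876 f0.0 [-0.5 -0.4 -0.5]
turn [ 0.001 -0.    -0.002]
[ 0.4446 -0.0755  0.2344] [-0.0152 -0.0079 -0.    ]
[ 0.4446 -0.0755  0.099 ] [-0.000e+00 -2.000e-04  2.708e-01]
[[276.58668731 216.28430773]]
```

View pics/w1.png

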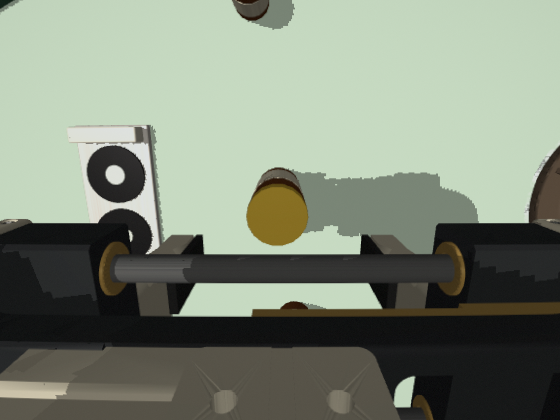

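The wrist view shows the yellow cap centre at (277,214) against the predicted (276.6,216.3), so my position is good to about 2 mm. Next I centre, descend and grip.

Call:
carry_out --pt "-0.014 -0.008 0 0 0 0" --pt "0 0 0.06 0 0 0" --pt "0 0 0.08 0 0 0" --pt "0 0 0.08 0 0 0" --pt "0 0 0.05 0 0 0"

```text
time_s: 3.58
tcp_pos: [0.444, -0.077, 0.098]
eef_rot: [179.9, -0.0, -97.7]
contact_force: [-0.5, 0.5, 0.2]
gripper_width: 0.0882
gripper_force: 0.0
```

Call:
carry_out --pt "0 0 0 0 0 0" --pt "0 0 0 0 0 0" --pt "0 0 0 0 0 0" --pt "0 0 0 0 0 0" --pt "0 0 0 0 0 0" --hand 0.5

```text
time_s: 4.2
tcp_pos: [0.4453, -0.0762, 0.1004]
eef_rot: [-179.9, 0.0, -97.5]
contact_force: [-2.7, 0.5, 6.9]
gripper_width: 0.0538
gripper_force: 25.0
```

Call:
carry_out --pt "0 0 0 0 0 0" --pt "0 0 0 0 0 0" --pt "0 0 0 0 0 0" --pt "0 0 0 0 0 0"

```text
time_s: 4.7
tcp_pos: [0.4453, -0.0762, 0.1004]
eef_rot: [-179.9, 0.0, -97.5]
contact_force: [-2.2, 1.0, 6.5]
gripper_width: 0.0537
gripper_force: 25.0
```

```bash
python3 -c "
from h import *
go([None,None,.15],[*G['d'],.15],[*G['d'],.114])"
```

```text
t4.7 [ 0.4453 -0.0762  0.1004] [-179.9    0.   -97.5] w0.0537 f25.0 [-2.2  1.   6.5]
turn [-0.001  0.    -0.001]
[ 0.4453 -0.0762  0.15  ] [-0.     -0.0001 -0.0991]
[ 0.6427 -0.1215  0.15  ] [ 0.0381 -0.4033  0.0005]
[ 0.6427 -0.1215  0.114 ] [0.     0.0001 0.072 ]
```

Call:
carry_out --pt "0 0 -0.02 0 0 0" --pt "0 0 -0.04 0 0 0" --pt "0 0 -0.04 0 0 0" --pt "0 0 0 0 0 0"

```text
time_s: 5.2
tcp_pos: [0.4456, -0.076, 0.1509]
eef_rot: [-179.8, 0.1, -97.5]
contact_force: [-1.1, -0.7, -3.4]
gripper_width: 0.0536
gripper_force: 25.0
```

Call:
carry_out --pt "0.005 -0.05 0 0 0 0" --pt "0.007 -0.07 0 0 0 0" --pt "0.007 -0.07 0 0 0 0" --pt "0.007 -0.07 0 0 0 0" --pt "0.007 -0.07 0 0 0 0"

```text
time_s: 5.82
tcp_pos: [0.6065, -0.1145, 0.1479]
eef_rot: [179.9, -0.0, -97.6]
contact_force: [0.4, 0.9, -3.4]
gripper_width: 0.0533
gripper_force: 25.0
```

Call:
carry_out --pt "0.005 -0.05 0 0 0 0" --pt "0 -0.023 0 0 0 0" --pt "0 0 0 0 0 0" --pt "0 0 0 0 0 0"

```text
time_s: 6.32
tcp_pos: [0.641, -0.1213, 0.1492]
eef_rot: [179.9, 0.0, -97.6]
contact_force: [0.2, 0.2, -2.5]
gripper_width: 0.0536
gripper_force: 25.0
```

```bash
python3 -c "
from h import *
go([*G['d'],None],[*G['d'],.115])"
```

```text
t6.3 [ 0.641  -0.1213  0.1492] [179.9   0.  -97.6] w0.0536 f25.0 [ 0.2  0.2 -2.5]
turn [ 0.001  0.    -0.001]
[ 0.6427 -0.1215  0.1492] [-0.0001 -0.0034 -0.    ]
[ 0.6427 -0.1215  0.115 ] [ 0.     -0.0001  0.0684]
```

Call:
carry_out --pt "0 -0.003 0.03 0 0 0" --pt "0 0 0.025 0 0 0" --pt "0 0 0.01 0 0 0" --pt "0 0 0.002 0 0 0" --pt "0 0 0 0 0 0"

```text
time_s: 6.95
tcp_pos: [0.6437, -0.1218, 0.1162]
eef_rot: [-180.0, -0.0, -97.5]
contact_force: [0.1, 0.5, -3.3]
gripper_width: 0.0539
gripper_force: 25.0
```

Call:
carry_out --pt "0 0 0.002 0 0 0" --pt "0 0 0 0 0 0" --pt "0 0 0.002 0 0 0" --pt "0 0 0 0 0 0"

```text
time_s: 7.45
tcp_pos: [0.6435, -0.1218, 0.114]
eef_rot: [180.0, 0.0, -97.6]
contact_force: [0.8, -0.4, -2.8]
gripper_width: 0.0534
gripper_force: 25.0
```

Still hanging; inching down further.

Call:
carry_out --pt "0 0 0.001 0 0 0" --pt "0 0 0.001 0 0 0" --pt "0 0 0 0 0 0" --pt "0 0 0 0 0 0"

```text
time_s: 7.95
tcp_pos: [0.6436, -0.1218, 0.1136]
eef_rot: [-180.0, -0.0, -97.5]
contact_force: [-2.0, 1.5, 3.2]
gripper_width: 0.0537
gripper_force: 25.0
```

Call:
carry_out --pt "0 0 0.001 0 0 0" --pt "0 0 0.001 0 0 0" --pt "0 0 0 0 0 0" --pt "0 0 0 0 0 0"

```text
time_s: 8.45
tcp_pos: [0.6436, -0.1219, 0.1135]
eef_rot: [-180.0, -0.0, -97.5]
contact_force: [-5.4, 1.2, 9.4]
gripper_width: 0.0537
gripper_force: 25.0
```

Seated (+9 N). Release and rise.

Call:
carry_out --pt "0 0 0 0 0 0" --pt "0 0 0 0 0 0" --pt "0 0 0 0 0 0" --pt "0 0 0 0 0 0" --pt "0 0 0 0 0 0" --hand 1

```text
time_s: 9.07
tcp_pos: [0.6436, -0.1218, 0.1119]
eef_rot: [180.0, -0.0, -97.6]
contact_force: [0.2, -0.2, -0.9]
gripper_width: 0.0871
gripper_force: 0.0
```

Call:
carry_out --pt "0 0 -0.03 0 0 0" --pt "0 0 -0.06 0 0 0" --pt "0 0 -0.06 0 0 0" --pt "0 0 -0.06 0 0 0" --pt "0 0 0 0 0 0"

```text
time_s: 9.7
tcp_pos: [0.6452, -0.122, 0.2214]
eef_rot: [-179.6, 0.0, -97.5]
contact_force: [-1.2, 0.0, -0.3]
gripper_width: 0.0878
gripper_force: 0.0
```

```bash
python3 -c "
from h import *
go([*G['gr'][:2],None],G['gr'])"
```

```text
t9.7 [ 0.6452 -0.122   0.2214] [-179.6    0.   -97.5] w0.0878 f0.0 [-1.2  0.  -0.3]
turn [-0.006  0.001 -0.001]
[0.4479 0.112  0.2214] [-0.4122  0.4525 -0.0026]
[0.4479 0.112  0.077 ] [2.000e-04 1.800e-03 2.889e-01]
```

Call:
carry_out --pt "-0.069 0.075 0 0 0 0" --pt "-0.069 0.075 0 0 0 0" --pt "-0.069 0.075 0 0 0 0" --pt "-0.069 0.075 0 0 0 0" --pt "-0.069 0.075 0 0 0 0"

```text
time_s: 10.32
tcp_pos: [0.4791, 0.0748, 0.2172]
eef_rot: [-180.0, 0.0, -97.6]
contact_force: [1.0, 0.3, 0.4]
gripper_width: 0.0875
gripper_force: 0.0
```

Call:
carry_out --pt "-0.068 0.077 0 0 0 0" --pt "0 0 0 0 0 0" --pt "0 0 0 0 0 0" --pt "0 0 0 0 0 0"

```text
time_s: 10.82
tcp_pos: [0.4471, 0.112, 0.217]
eef_rot: [180.0, -0.0, -97.6]
contact_force: [0.9, -0.2, -0.0]
gripper_width: 0.0879
gripper_force: 0.0
```

```bash
python3 -c "
from h import *
go([*G['gr'][:2],None],G['gr'])"
```

```text
t10.8 [0.4471 0.112  0.217 ] [180.   -0.  -97.6] w0.0879 f0.0 [ 0.9 -0.2 -0. ]
turn [ 0.    -0.    -0.002]
[0.4479 0.112  0.217 ] [-0.0002 -0.0016 -0.    ]
[0.4479 0.112  0.077 ] [-1.0e-04 -0.0e+00  2.8e-01]
```

Call:
carry_out --pt "0 -0.001 0.07 0 0 0" --pt "0 0 0.08 0 0 0" --pt "0 0 0.08 0 0 0" --pt "0 0 0.05 0 0 0" --pt "0 0 0 0 0 0"

```text
time_s: 11.45
tcp_pos: [0.4464, 0.1108, 0.0753]
eef_rot: [179.8, -0.2, -97.7]
contact_force: [-0.4, 0.6, 0.2]
gripper_width: 0.0875
gripper_force: 0.0
```

Call:
carry_out --pt "0 0 0 0 0 0" --pt "0 0 0 0 0 0" --pt "0 0 0 0 0 0" --pt "0 0 0 0 0 0" --pt "0 0 0 0 0 0" --hand 0.4

```text
time_s: 12.08
tcp_pos: [0.4473, 0.1127, 0.0774]
eef_rot: [-180.0, 0.0, -97.5]
contact_force: [0.6, 0.4, 1.7]
gripper_width: 0.0468
gripper_force: 25.0
```

Call:
carry_out --pt "0 0 0 0 0 0" --pt "0 0 0 0 0 0" --pt "0 0 0 0 0 0"

```text
time_s: 12.45
tcp_pos: [0.4474, 0.1127, 0.0773]
eef_rot: [-180.0, 0.0, -97.5]
contact_force: [-0.1, 0.3, 5.8]
gripper_width: 0.0464
gripper_force: 25.0
```

```bash
python3 -c "
from h import *
go([None,None,.13],[*G['c'],.13],[*G['c'],.095])"
```

```text
t12.4 [0.4474 0.1127 0.0773] [-180.     0.   -97.5] w0.0464 f25.0 [-0.1  0.3  5.8]
turn [-0.     0.    -0.001]
[0.4474 0.1127 0.13  ] [-0.     -0.     -0.1054]
[ 0.6531 -0.0429  0.13  ] [ 2.546e-01 -4.487e-01  1.000e-04]
[ 0.6531 -0.0429  0.095 ] [0.   0.   0.07]
```

Call:
carry_out --pt "0 0 -0.02 0 0 0" --pt "0 0 -0.04 0 0 0" --pt "0 0 -0.045 0 0 0" --pt "0.03 0 0 0 0 0" --pt "0.045 -0.04 0 0 0 0"

```text
time_s: 13.08
tcp_pos: [0.4608, 0.072, 0.1293]
eef_rot: [180.0, 0.0, -97.5]
contact_force: [0.6, 0.4, -2.2]
gripper_width: 0.0468
gripper_force: 25.0
```

Call:
carry_out --pt "0.045 -0.07 0 0 0 0" --pt "0.045 -0.07 0 0 0 0" --pt "0.045 -0.07 0 0 0 0" --pt "0.03 -0.07 0 0 0 0" --pt "0.015 -0.06 0 0 0 0"

```text
time_s: 13.7
tcp_pos: [0.6186, -0.0408, 0.1281]
eef_rot: [179.9, -0.0, -97.6]
contact_force: [-0.1, 0.9, -1.9]
gripper_width: 0.0466
gripper_force: 25.0
```

Call:
carry_out --pt "0 -0.04 0 0 0 0" --pt "0 -0.03 0 0 0 0" --pt "0 0 0 0 0 0" --pt "0 0 0 0 0 0"

```text
time_s: 14.2
tcp_pos: [0.6525, -0.0434, 0.1292]
eef_rot: [179.9, -0.0, -97.6]
contact_force: [-0.5, 0.1, -2.4]
gripper_width: 0.0467
gripper_force: 25.0
```

```bash
python3 -c "
from h import *
go([*G['c'],None],[*G['c'],.0905])"
```

```text
t14.2 [ 0.6525 -0.0434  0.1292] [179.9  -0.  -97.6] w0.0467 f25.0 [-0.5  0.1 -2.4]
turn [ 0.001 -0.    -0.001]
[ 0.6531 -0.0429  0.1292] [-0.0011 -0.001  -0.    ]
[ 0.6531 -0.0429  0.0905] [-0.     -0.0001  0.0773]
```

Call:
carry_out --pt "-0.001 -0.001 0.03 0 0 0" --pt "0 0 0.03 0 0 0" --pt "0 0 0.01 0 0 0" --pt "0 0 0.004 0 0 0" --pt "0 0 0 0 0 0"

```text
time_s: 14.82
tcp_pos: [0.6542, -0.043, 0.0926]
eef_rot: [-180.0, -0.0, -97.5]
contact_force: [0.4, -0.0, -1.5]
gripper_width: 0.0467
gripper_force: 25.0
```

Call:
carry_out --pt "0 0 0.001 0 0 0" --pt "0 0 0.001 0 0 0" --pt "0 0 0.001 0 0 0" --pt "0 0 0 0 0 0" --pt "0 0 0 0 0 0"

```text
time_s: 15.45
tcp_pos: [0.654, -0.043, 0.0911]
eef_rot: [-180.0, 0.0, -97.6]
contact_force: [0.4, 0.5, -1.7]
gripper_width: 0.0463
gripper_force: 25.0
```

Call:
carry_out --pt "0 0 0.001 0 0 0" --pt "0 0 0.001 0 0 0" --pt "0 0 0 0 0 0" --pt "0 0 0 0 0 0"

```text
time_s: 15.95
tcp_pos: [0.6541, -0.043, 0.0904]
eef_rot: [-180.0, -0.0, -97.5]
contact_force: [-2.2, 0.6, 3.1]
gripper_width: 0.0466
gripper_force: 25.0
```

Call:
carry_out --pt "0 0 0 0 0 0" --pt "0 0 0 0 0 0" --pt "0 0 0 0 0 0" --pt "0 0 0 0 0 0" --pt "0 0 0 0 0 0" --hand 1

```text
time_s: 16.58
tcp_pos: [0.654, -0.043, 0.09]
eef_rot: [180.0, -0.0, -97.5]
contact_force: [0.8, -0.1, -0.4]
gripper_width: 0.0864
gripper_force: 0.0
```

Call:
carry_out --pt "0 0 -0.03 0 0 0" --pt "0 0 -0.06 0 0 0" --pt "0 0 -0.06 0 0 0" --pt "0 0 -0.08 0 0 0" --pt "0 0 0 0 0 0"

```text
time_s: 17.2
tcp_pos: [0.6562, -0.043, 0.2105]
eef_rot: [-179.6, 0.1, -97.5]
contact_force: [0.4, -0.4, -1.3]
gripper_width: 0.0878
gripper_force: 0.0
```

```bash
python3 -c "
from h import *
go([*G['wh'][:2],None],G['wh'])"
```

```text
t17.2 [ 0.6562 -0.043   0.2105] [-1.796e+02  1.000e-01 -9.750e+01] w0.0878 f0.0 [ 0.4 -0.4 -1.3]
turn [-0.007  0.002 -0.   ]
[ 0.4456 -0.2909  0.2105] [ 0.5467  0.3526 -0.0036]
[ 0.4456 -0.2909  0.053 ] [0.0005 0.0024 0.3149]
```

Call:
carry_out --pt "0.078 0.05 0 0 0 0" --pt "0.078 0.05 0 0 0 0" --pt "0.078 0.05 0 0 0 0" --pt "0.078 0.05 0 0 0 0" --pt "0.078 0.05 0 0 0 0"

```text
time_s: 17.82
tcp_pos: [0.5033, -0.2208, 0.2055]
eef_rot: [-180.0, -0.0, -97.5]
contact_force: [-0.3, 0.4, 0.1]
gripper_width: 0.0878
gripper_force: 0.0
```

Call:
carry_out --pt "0.078 0.05 0 0 0 0" --pt "0.078 0.053 0 0 0 0" --pt "0 0 0 0 0 0" --pt "0 0 0 0 0 0" --pt "0 0 0 0 0 0"

```text
time_s: 18.45
tcp_pos: [0.4438, -0.2899, 0.2052]
eef_rot: [-180.0, 0.0, -97.5]
contact_force: [-0.6, -0.1, -0.8]
gripper_width: 0.0875
gripper_force: 0.0
```

```bash
python3 -c "
from h import *
go([*G['wh'][:2],None],G['wh'])
print(proj(r.camera_info('wrist'),[G['wh'][:2]+[.086]]))
cv2.imwrite('pics/w2.png',r.capture('wrist')[:,:,::-1])"
```

```text
t18.4 [ 0.4438 -0.2899  0.2052] [-180.     0.   -97.5] w0.0875 f0.0 [-0.6 -0.1 -0.8]
turn [-0.  0. -0.]
[ 0.4456 -0.2909  0.2052] [ 0.0015 -0.0039  0.    ]
[ 0.4456 -0.2909  0.053 ] [0.000e+00 1.000e-04 3.043e-01]
[[279.16711959 201.66664011]]
```

View pics/w2.png

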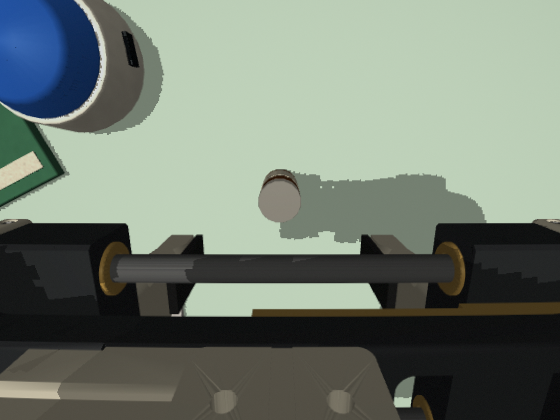

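The white cap is at (279,201), matching the prediction of (279.2,201.7). Descend and grip.

Call:
carry_out --pt "0.0015 -0.004 0.06 0 0 0" --pt "0 0 0.08 0 0 0" --pt "0 0 0.08 0 0 0" --pt "0 0 0.06 0 0 0" --pt "0 0 0.024 0 0 0"

```text
time_s: 19.12
tcp_pos: [0.4446, -0.2906, 0.0513]
eef_rot: [179.8, 0.0, -97.5]
contact_force: [0.6, 0.3, 0.3]
gripper_width: 0.0875
gripper_force: 0.0
```

Call:
carry_out --pt "0 0 0 0 0 0" --pt "0 0 0 0 0 0" --pt "0 0 0 0 0 0" --pt "0 0 0 0 0 0" --pt "0 0 0 0 0 0" --hand 0.3

```text
time_s: 19.75
tcp_pos: [0.4452, -0.2915, 0.0535]
eef_rot: [-180.0, -0.0, -97.6]
contact_force: [0.7, 0.3, -0.8]
gripper_width: 0.0431
gripper_force: 0.0
```

Call:
carry_out --pt "0 0 0 0 0 0" --pt "0 0 0 0 0 0" --pt "0 0 0 0 0 0"

```text
time_s: 20.12
tcp_pos: [0.4452, -0.2915, 0.0533]
eef_rot: [-180.0, -0.0, -97.5]
contact_force: [-0.4, 0.4, 3.8]
gripper_width: 0.0399
gripper_force: 25.0
```

```bash
python3 -c "
from h import *
go([None,None,.11],[.45,.0362,.11],[*G['b'],.11])"
```

```text
t20.1 [ 0.4452 -0.2915  0.0533] [-180.    -0.   -97.5] w0.0399 f25.0 [-0.4  0.4  3.8]
turn [-0.    -0.    -0.001]
[ 0.4452 -0.2915  0.11  ] [ 0.     -0.     -0.1134]
[0.45   0.0362 0.11  ] [-6.51e-01  7.66e-02 -1.00e-04]
[0.6637 0.0362 0.11  ] [-5.610e-02 -4.237e-01  1.000e-04]
```

Call:
carry_out --pt "0 0 -0.02 0 0 0" --pt "0 0 -0.045 0 0 0" --pt "0 0 -0.048 0 0 0" --pt "-0.04 0.005 0 0 0 0" --pt "-0.08 0.01 0 0 0 0"

```text
time_s: 20.75
tcp_pos: [0.4455, -0.231, 0.1101]
eef_rot: [-180.0, 0.0, -97.7]
contact_force: [0.2, 1.7, -1.3]
gripper_width: 0.0399
gripper_force: 25.0
```

Call:
carry_out --pt "-0.09 0.011 0 0 0 0" --pt "-0.09 0.011 0 0 0 0" --pt "-0.09 0.011 0 0 0 0" --pt "-0.09 0.011 0 0 0 0" --pt "-0.09 0.011 0 0 0 0"

```text
time_s: 21.38
tcp_pos: [0.4475, -0.0028, 0.11]
eef_rot: [-180.0, 0.0, -97.6]
contact_force: [0.7, 0.3, -0.5]
gripper_width: 0.0396
gripper_force: 25.0
```

Call:
carry_out --pt "-0.055 0.006 0 0 0 0" --pt "-0.03 0 0 0 0 0" --pt "0 0 0 0 0 0" --pt "0 0 0 0 0 0"

```text
time_s: 21.88
tcp_pos: [0.4502, 0.0376, 0.1095]
eef_rot: [180.0, -0.0, -97.6]
contact_force: [0.4, -0.2, -1.4]
gripper_width: 0.0396
gripper_force: 25.0
```

```bash
python3 -c "
from h import *
go([*G['b'],None])"
```

```text
t21.9 [0.4502 0.0376 0.1095] [180.   -0.  -97.6] w0.0396 f25.0 [ 0.4 -0.2 -1.4]
turn [ 0.    -0.    -0.001]
[0.6637 0.0362 0.1095] [-5.360e-02 -4.237e-01 -2.000e-04]
```

Call:
carry_out --pt "-0.01 -0.05 0 0 0 0" --pt "-0.012 -0.08 0 0 0 0" --pt "-0.012 -0.08 0 0 0 0" --pt "-0.01 -0.08 0 0 0 0" --pt "-0.0096 -0.07 0 0 0 0"

```text
time_s: 22.5
tcp_pos: [0.6336, 0.0396, 0.1091]
eef_rot: [180.0, -0.0, -97.6]
contact_force: [1.2, 0.6, -0.5]
gripper_width: 0.0396
gripper_force: 25.0
```

Call:
carry_out --pt "0 -0.04 0 0 0 0" --pt "0 -0.022 0 0 0 0" --pt "0 0 0 0 0 0" --pt "0 0 0 0 0 0"

```text
time_s: 23.0
tcp_pos: [0.6623, 0.0368, 0.1096]
eef_rot: [180.0, -0.0, -97.6]
contact_force: [-0.6, -0.3, -1.8]
gripper_width: 0.0392
gripper_force: 25.0
```

```bash
python3 -c "
from h import *
go([*G['b'],None],[*G['b'],.0665])"
```

```text
t23.0 [0.6623 0.0368 0.1096] [180.   -0.  -97.6] w0.0392 f25.0 [-0.6 -0.3 -1.8]
turn [ 0.    -0.    -0.001]
[0.6637 0.0362 0.1096] [ 0.0008 -0.003  -0.    ]
[0.6637 0.0362 0.0665] [-0.     -0.      0.0862]
```

Call:
carry_out --pt "0.001 -0.002 0.03 0 0 0" --pt "0 0 0.035 0 0 0" --pt "0 0 0.013 0 0 0" --pt "0 0 0.005 0 0 0" --pt "0 0 0 0 0 0"

```text
time_s: 23.62
tcp_pos: [0.6642, 0.0365, 0.068]
eef_rot: [180.0, -0.0, -97.5]
contact_force: [-0.2, -0.4, -1.2]
gripper_width: 0.0394
gripper_force: 25.0
```

Call:
carry_out --pt "0 0 0.001 0 0 0" --pt "0 0 0.001 0 0 0" --pt "0 0 0.001 0 0 0" --pt "0 0 0 0 0 0" --pt "0 0 0 0 0 0"

```text
time_s: 24.25
tcp_pos: [0.664, 0.0364, 0.0666]
eef_rot: [180.0, 0.0, -97.6]
contact_force: [0.6, -0.3, -0.5]
gripper_width: 0.0396
gripper_force: 25.0
```

Call:
carry_out --pt "0 0 0.001 0 0 0" --pt "0 0 0.001 0 0 0" --pt "0 0 0 0 0 0" --pt "0 0 0 0 0 0"

```text
time_s: 24.75
tcp_pos: [0.6642, 0.0364, 0.0663]
eef_rot: [-180.0, 0.0, -97.5]
contact_force: [-1.9, -0.1, 4.8]
gripper_width: 0.0394
gripper_force: 25.0
```

Call:
carry_out --pt "0 0 0 0 0 0" --pt "0 0 0 0 0 0" --pt "0 0 0 0 0 0" --pt "0 0 0 0 0 0" --pt "0 0 0 0 0 0" --hand 1

```text
time_s: 25.38
tcp_pos: [0.664, 0.0364, 0.0655]
eef_rot: [180.0, -0.0, -97.6]
contact_force: [-0.3, 0.5, 0.0]
gripper_width: 0.0834
gripper_force: 0.0
```

Call:
carry_out --pt "0 0 -0.03 0 0 0" --pt "0 0 -0.06 0 0 0" --pt "0 0 -0.07 0 0 0" --pt "0 0 -0.06 0 0 0" --pt "0 0 0 0 0 0"

```text
time_s: 26.0
tcp_pos: [0.6658, 0.0367, 0.18]
eef_rot: [-179.6, 0.1, -97.5]
contact_force: [0.3, 0.5, -0.6]
gripper_width: 0.0874
gripper_force: 0.0
```

```bash
python3 -c "
from h import *
go([*G['red'][:2],None],G['red'])"
```

```text
t26.0 [0.6658 0.0367 0.18  ] [-1.796e+02  1.000e-01 -9.750e+01] w0.0874 f0.0 [ 0.3  0.5 -0.6]
turn [-0.006  0.002 -0.   ]
[0.4338 0.2491 0.18  ] [-0.3602  0.5157 -0.0024]
[0.4338 0.2491 0.031 ] [0.0007 0.0018 0.298 ]
```

Call:
carry_out --pt "-0.06 0.085 0 0 0 0" --pt "-0.06 0.085 0 0 0 0" --pt "-0.06 0.085 0 0 0 0" --pt "-0.06 0.085 0 0 0 0" --pt "-0.06 0.085 0 0 0 0"

```text
time_s: 26.62
tcp_pos: [0.4717, 0.2139, 0.1758]
eef_rot: [-180.0, 0.0, -97.6]
contact_force: [0.5, 1.4, 0.7]
gripper_width: 0.0875
gripper_force: 0.0
```

Call:
carry_out --pt "-0.06 0.09 0 0 0 0" --pt "0 0 0 0 0 0" --pt "0 0 0 0 0 0" --pt "0 0 0 0 0 0"

```text
time_s: 27.12
tcp_pos: [0.433, 0.2481, 0.1755]
eef_rot: [180.0, -0.0, -97.6]
contact_force: [-0.2, -0.4, -0.5]
gripper_width: 0.0876
gripper_force: 0.0
```

```bash
python3 -c "
from h import *
go([*G['red'][:2],None],G['red'])
print(proj(r.camera_info('wrist'),[G['red'][:2]+[.064]]))
cv2.imwrite('pics/w3.png',r.capture('wrist')[:,:,::-1])"
```

```text
t27.1 [0.433  0.2481 0.1755] [180.   -0.  -97.6] w0.0876 f0.0 [-0.2 -0.4 -0.5]
turn [ 0.    -0.    -0.002]
[0.4338 0.2491 0.1755] [-0.0023 -0.0013 -0.    ]
[0.4338 0.2491 0.031 ] [-1.000e-04 -0.000e+00  2.889e-01]
[[280.51471021 205.81540265]]
```

View pics/w3.png

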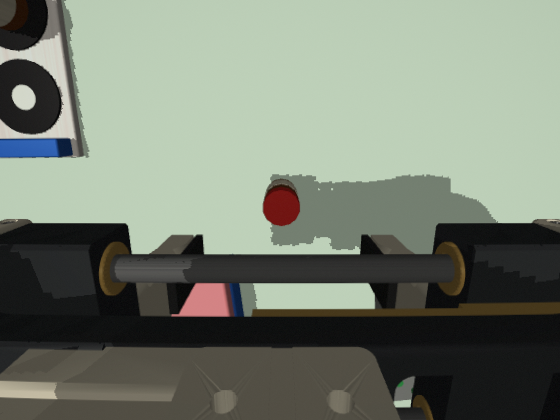

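The red cap is at (281.5,205), matching the prediction. The tip box corner is about 40 mm clear of the fingers and below the gripper body. Descend and grip.

Call:
carry_out --pt "-0.002 -0.001 0.06 0 0 0" --pt "0 0 0.08 0 0 0" --pt "0 0 0.07 0 0 0" --pt "0 0 0.05 0 0 0" --pt "0 0 0.029 0 0 0"

```text
time_s: 27.8
tcp_pos: [0.4333, 0.2484, 0.0296]
eef_rot: [179.9, -0.1, -97.7]
contact_force: [-1.6, -0.3, 0.1]
gripper_width: 0.0877
gripper_force: 0.0
```

Call:
carry_out --pt "0 0 0 0 0 0" --pt "0 0 0 0 0 0" --pt "0 0 0 0 0 0" --pt "0 0 0 0 0 0" --pt "0 0 0 0 0 0" --hand 0.2

```text
time_s: 28.42
tcp_pos: [0.4331, 0.2499, 0.0315]
eef_rot: [-180.0, 0.0, -97.5]
contact_force: [-0.9, -1.0, 0.5]
gripper_width: 0.0432
gripper_force: 0.0
```

Call:
carry_out --pt "0 0 0 0 0 0" --pt "0 0 0 0 0 0" --pt "0 0 0 0 0 0" --pt "0 0 0 0 0 0"

```text
time_s: 28.92
tcp_pos: [0.4331, 0.2498, 0.0312]
eef_rot: [-180.0, 0.0, -97.5]
contact_force: [-1.0, 0.2, 3.9]
gripper_width: 0.0337
gripper_force: 25.0
```

```bash
python3 -c "
from h import *
go([None,None,.1],[*G['a'],.1])"
```

```text
t28.9 [0.4331 0.2498 0.0312] [-180.     0.   -97.5] w0.0337 f25.0 [-1.   0.2  3.9]
turn [-0.     0.    -0.001]
[0.4331 0.2498 0.1   ] [-0.     -0.     -0.1376]
[0.6741 0.1155 0.1   ] [ 0.2029 -0.5131  0.    ]
```

Call:
carry_out --pt "0 0 -0.03 0 0 0" --pt "0 0 -0.055 0 0 0" --pt "0 0 -0.055 0 0 0" --pt "0.04 0 0 0 0 0" --pt "0.06 0 0 0 0 0"

```text
time_s: 29.55
tcp_pos: [0.4257, 0.1986, 0.1003]
eef_rot: [179.9, -0.0, -97.5]
contact_force: [-0.7, -0.7, -1.4]
gripper_width: 0.0335
gripper_force: 25.0
```

Call:
carry_out --pt "0.06 -0.02 0 0 0 0" --pt "0.043 -0.06 0 0 0 0" --pt "0 -0.08 0 0 0 0" --pt "0 -0.08 0 0 0 0" --pt "0 -0.08 0 0 0 0"

```text
time_s: 30.18
tcp_pos: [0.5781, 0.1255, 0.0997]
eef_rot: [179.9, -0.1, -97.6]
contact_force: [-0.3, 1.0, 0.3]
gripper_width: 0.034
gripper_force: 25.0
```

Call:
carry_out --pt "0 -0.08 0 0 0 0" --pt "0 -0.06 0 0 0 0" --pt "0 -0.05 0 0 0 0" --pt "0 0 0 0 0 0" --pt "0 0 0 0 0 0"

```text
time_s: 30.8
tcp_pos: [0.6709, 0.1141, 0.0997]
eef_rot: [179.9, -0.1, -97.6]
contact_force: [-0.5, 0.9, -1.4]
gripper_width: 0.0336
gripper_force: 25.0
```

```bash
python3 -c "
from h import *
go([*G['a'],None],[*G['a'],.0445])"
```

```text
t30.8 [0.6709 0.1141 0.0997] [ 1.799e+02 -1.000e-01 -9.760e+01] w0.0336 f25.0 [-0.5  0.9 -1.4]
turn [ 0.002 -0.001 -0.002]
[0.6741 0.1155 0.0997] [-0.0036 -0.0059 -0.    ]
[0.6741 0.1155 0.0445] [-1.000e-04 -3.000e-04  1.104e-01]
```

Call:
carry_out --pt "-0.003 -0.005 0.03 0 0 0" --pt "0 0 0.045 0 0 0" --pt "0 0 0.025 0 0 0" --pt "0 0 0.007 0 0 0" --pt "0 0 0 0 0 0"

```text
time_s: 31.42
tcp_pos: [0.6752, 0.1168, 0.0476]
eef_rot: [-180.0, -0.0, -97.5]
contact_force: [0.7, -0.1, -1.1]
gripper_width: 0.0334
gripper_force: 25.0
```

Call:
carry_out --pt "0 0 0.001 0 0 0" --pt "0 0 0.001 0 0 0" --pt "0 0 0.001 0 0 0" --pt "0 0 0 0 0 0" --pt "0 0 0 0 0 0"

```text
time_s: 32.05
tcp_pos: [0.6752, 0.1167, 0.0461]
eef_rot: [-180.0, 0.0, -97.6]
contact_force: [0.5, -0.5, -1.2]
gripper_width: 0.0336
gripper_force: 25.0
```

Call:
carry_out --pt "0 0 0.001 0 0 0" --pt "0 0 0.001 0 0 0" --pt "0 0 0 0 0 0" --pt "0 0 0 0 0 0"

```text
time_s: 32.55
tcp_pos: [0.6752, 0.1167, 0.0451]
eef_rot: [180.0, 0.0, -97.6]
contact_force: [-0.7, 0.1, -0.9]
gripper_width: 0.0336
gripper_force: 25.0
```

Call:
carry_out --pt "0 0 0.001 0 0 0" --pt "0 0 0.001 0 0 0" --pt "0 0 0 0 0 0" --pt "0 0 0 0 0 0"

```text
time_s: 33.05
tcp_pos: [0.6752, 0.1167, 0.0443]
eef_rot: [-180.0, 0.0, -97.5]
contact_force: [-0.5, 0.3, 2.3]
gripper_width: 0.0335
gripper_force: 25.0
```

Call:
carry_out --pt "0 0 0.001 0 0 0" --pt "0 0 0 0 0 0" --pt "0 0 0 0 0 0"

```text
time_s: 33.42
tcp_pos: [0.6752, 0.1167, 0.0443]
eef_rot: [-180.0, 0.0, -97.5]
contact_force: [-3.2, 0.6, 6.6]
gripper_width: 0.0337
gripper_force: 25.0
```

Red is seated. Release, rise, and back off for a check.

Call:
carry_out --pt "0 0 0 0 0 0" --pt "0 0 0 0 0 0" --pt "0 0 0 0 0 0" --pt "0 0 0 0 0 0" --pt "0 0 0 0 0 0" --hand 1

```text
time_s: 34.05
tcp_pos: [0.6752, 0.1167, 0.0435]
eef_rot: [180.0, -0.0, -97.6]
contact_force: [0.2, 0.7, 0.4]
gripper_width: 0.078
gripper_force: 0.0
```

Call:
carry_out --pt "0 0 -0.03 0 0 0" --pt "0 0 -0.07 0 0 0" --pt "0 0 -0.09 0 0 0" --pt "0 0 -0.09 0 0 0" --pt "0 0 -0.05 0 0 0"

```text
time_s: 34.67
tcp_pos: [0.6761, 0.1169, 0.2132]
eef_rot: [-179.7, 0.1, -97.5]
contact_force: [-0.2, 0.1, -0.3]
gripper_width: 0.0874
gripper_force: 0.0
```

Call:
carry_out --pt "-0.07 0.06 0 0 0 0" --pt "-0.1 0.08 0 0 0 0" --pt "-0.1 0.08 0 0 0 0" --pt "-0.1 0.08 0 0 0 0" --pt "-0.08 0.03 0 0 0 0"

```text
time_s: 35.3
tcp_pos: [0.5419, 0.3596, 0.2106]
eef_rot: [-179.9, 0.1, -97.5]
contact_force: [0.6, 0.6, 0.6]
gripper_width: 0.0875
gripper_force: 0.0
```

```bash
python3 - <<'E'
from h import *
t=r.capture("top")[:,:,::-1]
s=r.capture("side")[:,:,::-1]
hs=dict(a=.064,b=.086,c=.110,d=.134)
def crop(im,cam,x0,y0,x1,y1,f):
    big=cv2.resize(im[y0:y1,x0:x1],None,fx=f,fy=f,interpolation=cv2.INTER_CUBIC)
    for k in hs:
        u,v=proj(r.camera_info(cam),[G[k]+[.013+hs[k]]])[0];print(cam,k,u.round(1),v.round(1))
        cv2.drawMarker(big,(int((u-x0+.5)*f),int((v-y0+.5)*f)),(255,0,255),0,10,1)
    return big
cv2.imwrite("pics/ft.png",crop(t,"top",210,95,410,195,4))
cv2.imwrite("pics/fs.png",crop(s,"side",200,100,380,240,4))
E
```

```text
top a 245.4 131.4
top b 285.6 132.3
top c 328.5 133.1
top d 374.2 133.7
side a 244.7 189.4
side b 272.3 169.1
side c 298.9 148.8
side d 324.4 129.4
```

View pics/ft.png

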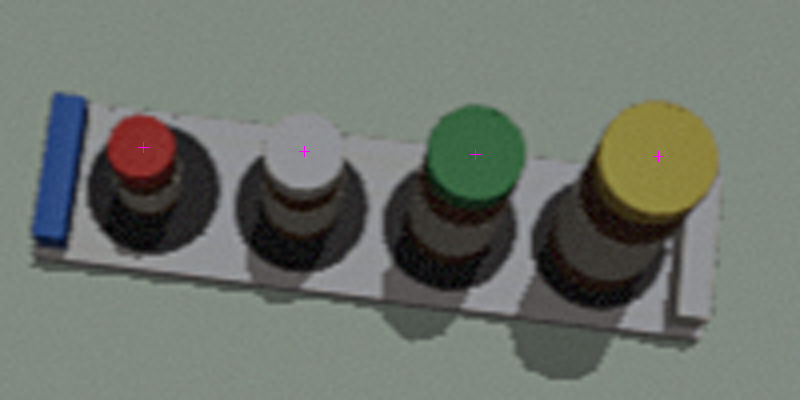

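View pics/fs.png

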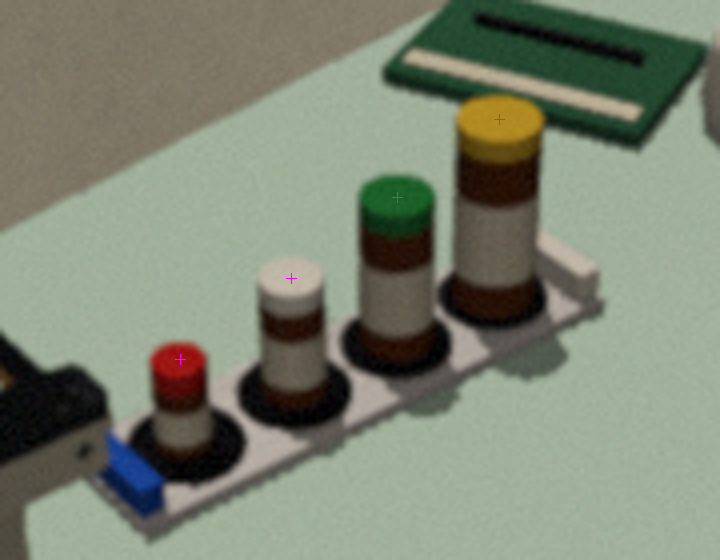

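Both views show all four jars upright, with their cap centres within about 1 px (2 mm) of the predicted positions. The gripper is clear, so I'm handing in.

```bash
python3 -c "
from plant import r
print(r.close_job())"
```

```text
the job is handed in; nothing more can be done
None
```

I handed the job in at about 35 s with red, white, green and yellow standing upright from the blue end to the white end; the final pictures show each cap within about 2 mm of its pad's centre, and the hand-in returned no verdict.

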